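Clamp an amplifier module in the quick-acting cam vise

ROBOT

A 6-joint arm with a two-finger parallel gripper is mounted at the origin on the work surface. World frame = base frame: x ahead of the robot, y to its left, z up, the work surface at z = 0. Lengths are in m, angles in rad, forces in N, time in s.
With the tool pointing down it reaches from about 0.375 to 0.975 m from the base axis. Payload 3.8 kg.
Tool frame: the origin (TCP) lies midway between the tips of the shut fingers; the grasp point (between the pads) lies 19 mm behind it; x points along the fingers, z is the direction in which the jaws open and shut, and the axes are right-handed (so a half turn about x gives the same grasp; the last joint's range is limited). The gripper opens to 85 mm and grips with 20 to 120 N. Pads are 22 mm wide; open, the fingers measure 114 mm over their backs; the gripper's body (76 mm by 85 mm) begins 54 mm behind the grasp point. The pads swing forward as they close: fully open they stand 13 mm farther back than shut.
Start: joints at [-1.269, 0.264, 1.604, -0, 1.274, -0.037], TCP at [0.224, -0.637, 0.231] pointing down, gripper open.
Joint ranges: [-2.63, 2.63], [-0.94, 2.18], [0.31, 2.57], [-1.31, 4.45], [0, 2.66], [-2.55, 2.55]. Speed limits (rad/s): [2.57, 2.57, 3.14, 3.14, 3.14, 3.14].

INTERFACE

Orientations are given as a rotation vector (axis times angle).
In Python, from workcell import * gives the robot as it stands. The module is installed in compiled form; this text tells all that it offers.
- The arm moves only by the tool carry_out, never from a script. Its arguments are lists of equal length, an entry for each row: "offset": the shift along the tool's x, y, z in cm, a list of three; "delta_rot": the turn, a rotation vector about the tool's x, y, z in degrees, a list of three. A call has exactly 5 rows; each row shifts and turns the commanded pose from where the row before left it, along the tool's axes as they then stand; what a row does not reach is not made up. A row lasts 1/12 s, in which the tool goes at most 41.7 mm and 7.16 degrees, less where a joint would pass 70% of its speed; a pose out of reach is approached as far as the arm can. A call is refused whole if a number of a shift passes 4.17 or a number of a turn 7.16, either way. A call with a gripper value outside its range is refused whole. "fingers" is the opening, from -1 (shut) to 1 (fully open), set as the call begins (left out, the last holds). The fingers move at their own pace and stop on an object; "newtons" is the grip in N (left out, the last holds). Time passes only in rows, so rows that do not move let the fingers close, or fill a call up. It gives the time, the measured TCP pose, the force and the opening at its end, in the units of the state.
- read_state(): the state, without advancing time (a new reading comes with each control period).
- read_camera(name): name is "side" or "top" or "wrist"; returns (picture, depth): 420x560x3 uint8, red, green, blue; 420x560 float32, m along the optical axis (not along the pixel's ray), 0 where there is no reading.
- get_calibration(name): a dict with "fx", "fy", "cx", "cy" (pixels), "distortion" ([k1, k2, p1, p2, k3] as OpenCV has them; the pictures are not rectified), "R" (3x3) and "t" (3): a world point X has camera coordinates R X + t; the wrist camera has in their place "mount" (4x4, takes a point from camera to tool coordinates, whose origin is the TCP and whose axes are the tool frame's). Camera axes: x right, y down, z forward; pixel columns grow to the right and rows downward; lengths in m; the calibration is good to about 2 mm. A picture is of the moment at which its call begins: read the wrist's pose just before it. get_calibration takes no time and is no camera call.
- finish_job(): hands the job in, once; it reports no verdict.
The state is a dict: "time": time; "q": joint angles; "joint_vel": joint speeds; "joint_torque": joint torques, N m; "tool_pos": TCP position; "tcp_rot": TCP orientation; "wrist_force": force on the tool from outside, world axes, zero at the start; "torque": the same for the moment, N m; "width": opening from 0.0 (shut) to 1.0 (fully open).
Only numpy, scipy, OpenCV 4.12 (cv2) and the standard library are available. Lean on these libraries where they do the work, as an engineer would, in place of code of your own. Each camera call takes 0.05 s, during which the arm holds its last target. There are 200 camera calls.

TASK

The large finned amplifier module lies loose on the bed of the blue cam vise. With the clamp lever still open, slide the moving jaw forward until it has pushed the module squarely against the fixed jaw and sits snug on it; then swing the lever fully over to its stop so that the module is clamped firmly. Do not ram the module, and leave everything else on the bench where it is.

Things in the scene. Friction and masses are not known exactly. Their poses are not given: they have to be found in the camera images.
- vise: Blue vise fixed to the bench. Origin: centre of its underside; x runs along the bed to the fixed jaw, y across, z up. Bed 370 x 110 mm, flat top 34 mm above the bench; ears reach y = +-82 mm. The fixed jaw (100 mm wide, top 77 mm above the bench, pose not given) is bolted anew each time: its face, square to x, lies anywhere from x = 100 to 136 mm, so run the jaw up by touch.
- carriage (a joint): Travel of the sliding jaw along the vise's +x, m: 0 fully back, 0.13 fully forward. Its block is 100 mm wide (y) and 60 mm long (x), top 78 mm above the bench. Pushed from behind by hand; it slides with a dry drag of about 6 N while the lever is open and stays where it is left. Swinging the lever over brakes it to the bed.
- jaw_back (a point): Centre of the flat rear (-x) face of the sliding jaw block, 60 mm above the bench; push here towards the vise's +x. The face is 100 mm wide and spans 36 to 78 mm above the bench.
- jaw_plate: Soft aluminium jaw plate, 100 mm wide, 41 mm tall, on the front of the sliding jaw. Origin: at its front face, on the bed's top, mid-width; the face looks along the vise's +x. Springs behind it give 10 N per mm, up to 6 mm. The rear face of the block (jaw_back) lies 80 mm behind it.
- amp: The module to clamp: aluminium housing 100 mm long (its x), 70 mm wide (y), 36 mm tall, fins on top, brass sockets on its long sides; 0.3 to 0.65 kg. Origin: centre of its underside. Starts loose on the vise's bed between the jaws, short of the fixed jaw and up to 0.12 rad askew to the vise; sliding it takes 1.5 to 5 N.
- lever (a joint): Angle of the clamp lever, rad: 0 open, 1.5 fully over against its stop; clockwise seen from above. It stays where it is left and needs 2 to 5 N at the knob. At 0 the arm points 140 degrees counter-clockwise from the vise's +x (back, on its +y side), at 1.5 it points 54 degrees. Swinging it brakes the jaw to the bed and drives the jaw plate 2.2 mm forward: a jaw left short will not clamp.
- lever_pivot (a point): Point on the lever's pivot axis, on top of the sliding jaw, 99 mm above the bench and 30 mm in front of jaw_back.
- lever_knob (a point): Centre of the black upright knob at the end of the lever, 100 mm from the pivot axis, 99 mm above the bench. The knob is 25 mm across and spans 85 to 115 mm above the bench; the arm below it is a 12 mm round bar with its axis 89 mm above the bench.
- amp2: Smaller finned aluminium module, 80 x 60 x 30 mm, lying on the mat; not part of the job. Origin: centre of its underside.
- adapter_a: Steel and brass coax adapter standing upright, 20 mm across, 30 mm tall, beside the vise; not part of the job. Origin: centre of its underside.
- adapter_b: Steel and brass coax adapter standing upright, 18 mm across, 24 mm tall, on the other side of the vise; not part of the job. Origin: centre of its underside.
- attenuator: Black ribbed coax attenuator, 92 x 36 x 30 mm; not part of the job. Origin: centre of its underside.
- screwdriver: Yellow-handled screwdriver, 200 mm long, lying; not part of the job. Origin: centre of its underside.
- wrench: Steel spanner, 160 mm long, 8 mm thick, lying; not part of the job. Origin: centre of its underside.
- antenna: Black tube antenna with a steel foot, 300 mm long, 29 mm across, lying; not part of the job. Origin: centre of its underside.
There are look-alikes about, which are no part of the job. What is shaped like the amp but red or turquoise is not meant.

How it is judged:
On the way:
1. with the lever still open, the sliding jaw is snug on the module (pressing it with more than 2 N) and the module is square and at rest on the bed (contact force between jaw_plate and amp above 2 N and value of joint lever below 0.35 rad and linear speed of amp below 0.005 m/s and angle between the x axis of amp and the x axis of vise, either way round below 0.03 rad and z of amp in the frame of vise between 0.03 and 0.038 m), for 0.2 s.
At the end, for the whole second after the job is handed in: The lever is fully over (above 1.40 of 1.5 rad), and the jaw plate grips the module with more than 11 N while the module lies flat on the bed, at rest and square to the vise within 0.03 rad (value of joint lever above 1.4 rad and contact force between jaw_plate and amp above 11 N and linear speed of amp below 0.005 m/s and angle between the x axis of amp and the x axis of vise, either way round below 0.03 rad and z of amp in the frame of vise between 0.03 and 0.038 m); the robot touches nothing.
It fails at once if the module is rammed: jaw plate and module press on each other with more than 40 N (contact force between jaw_plate and amp above 40 N).
It fails at once if something else on the bench is moved by more than 30 mm (distance of any of amp2, adapter_a, adapter_b, attenuator, screwdriver, wrench, antenna from where it was at the start of the episode above 0.03 m).
It also fails if it takes over 58 s, if anything falls off the work surface, if the arm or the gripper's body presses on something with over 40 N, if the wrist force passes 120 N, or if a joint passes its speed limit or range.

## Working session

There is one attempt and no reset: what is moved stays moved. The work goes in short steps, Python scripts to look and compute and a tool call to move; the robot and the scene stay as the last step left them, time stands still between calls to the robot, and variables do not carry over. Pictures are saved under pics/ and viewed, about 8 in all and at most 12, crops included, and the job is handed in when it is done.

Besides the shell and the picture viewer there is one more tool, called after "Emit:" by a JSON object that holds its "api" and its "payload". carry_out: Moves the arm, as the interface text tells. Its arguments: {"type":"object","properties":{"offset":{"type":"array"},"delta_rot":{"type":"array"},"fingers":{"type":"number"},"newtons":{"type":"number"}},"required":["offset","delta_rot"]}

```bash
mkdir -p pics; python3 - <<'E'
from workcell import *
import cv2,numpy as np
s=read_state();print(s)
for n in("top","side"):
    im,d=read_camera(n);cv2.imwrite(f"pics/{n}0.png",im[...,::-1]);np.savez(f"pics/{n}0.npz",im=im,d=d)
    print(n,get_calibration(n))
E
```

```text
{'time': 0.0, 'q': array([-1.26887467e+00,  2.64753480e-01,  1.60538619e+00, -1.72228361e-05,
        1.27367852e+00, -3.68948346e-02]), 'joint_vel': array([-0.00114592, -0.00038603, -0.00119232,  0.00048618, -0.00052726,
       -0.00040573]), 'joint_torque': array([ 3.97270969e-04, -5.15107799e+01, -3.67317116e+01,  8.80017637e-05,
        1.29002100e-02,  1.30745966e-05]), 'tool_pos': array([ 0.22412943, -0.63592931,  0.22995521]), 'tcp_rot': array([ 0.9574426 ,  1.3524771 , -0.95522641]), 'wrist_force': array([-0.62703764, -1.29374067,  0.91902941]), 'torque': array([ 0.04251249, -0.06062204,  0.02403145]), 'width': 0.9975567485830147}
top {'fx': 382.47415486052194, 'fy': 382.47415486052194, 'cx': 279.4213826156378, 'cy': 210.3954602378619, 'distortion': array([-0.00723978,  0.        ,  0.        ,  0.        ,  0.        ]), 'R': array([[-0.03008951, -0.99942087,  0.01589177],
       [-0.98768284,  0.02728623, -0.15407163],
       [ 0.15354878, -0.02033197, -0.98793187]]), 't': array([0.00423057, 0.57322159, 0.85841989])}
side {'fx': 416.0748124602568, 'fy': 416.0748124602568, 'cx': 272.23819543496234, 'cy': 206.48935944603667, 'distortion': array([-0.0488373,  0.       ,  0.       ,  0.       ,  0.       ]), 'R': array([[ 0.93414879, -0.35682983, -0.00620513],
       [-0.22988155, -0.58832803, -0.77525776],
       [ 0.27298444,  0.72563255, -0.63161452]]), 't': array([-0.51876583,  0.22846227,  0.90012825])}
```

View pics/top0.png

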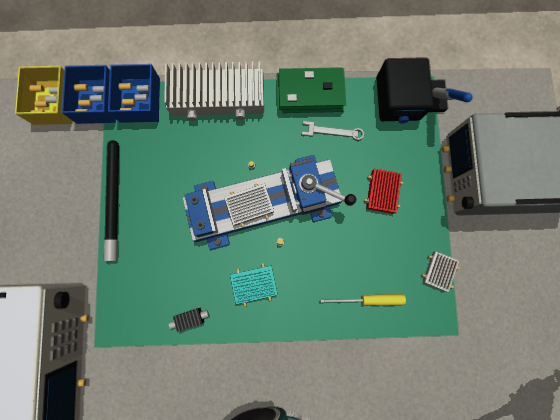

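View pics/side0.png

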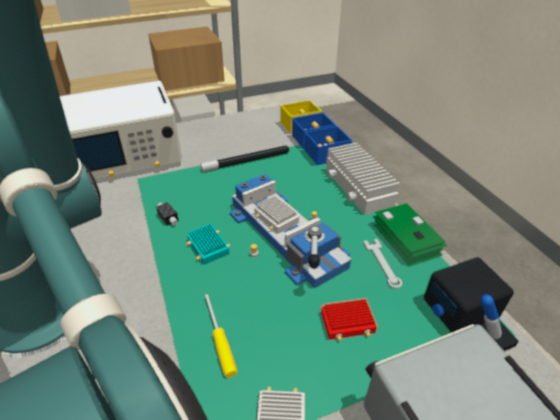

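The top view shows the vise at about (262,200). The fixed jaw is on the left at (200,210), the carriage and lever are at (312,185), the black knob is at (351,200), and the amp is at (248,205). So vise +x points along image left, roughly world +y. Next I'll measure from depth.

```bash
cat > h.py <<'E'
import numpy as np,cv2
def cloud(d,c):
    h,w=d.shape;u,v=np.meshgrid(np.arange(w),np.arange(h))
    K=np.array([[c["fx"],0,c["cx"]],[0,c["fy"],c["cy"]],[0,0,1.]])
    p=cv2.undistortPoints(np.stack([u,v],-1).reshape(-1,1,2).astype(float),K,c["distortion"]).reshape(h,w,2)
    P=np.dstack([p*d[...,None],d])
    return (P-c["t"])@c["R"]   # R^T(P-t)
E
python3 - <<'E'
from workcell import *
from h import *
for n in("top","side"):
    f=np.load(f"pics/{n}0.npz");im,d=f["im"],f["d"];X=cloud(d,get_calibration(n))
    hsv=cv2.cvtColor(im,cv2.COLOR_RGB2HSV)
    u,v=np.meshgrid(np.arange(560),np.arange(420))
    roi=(u>180)&(u<365)&(v>140)&(v<250) if n=="top" else (u>225)&(u<365)&(v>170)&(v<295)
    z=X[...,2]; print(n,"mat z",np.median(z[roi&(z<.02)&(d>0)]))
    blue=(hsv[...,0]>100)&(hsv[...,0]<125)&(hsv[...,1]>110)
    def rect(m,name):
        m=m.astype(np.uint8);k,l,st,_=cv2.connectedComponentsWithStats(m)
        for i in range(1,k):
            if st[i,4]>40:
                P=X[l==i];r=cv2.minAreaRect((P[:,:2]*1000).astype(np.float32))
                print(name,st[i,:],np.round(r[0],1),np.round(r[1],1),round(r[2],1),"z",np.round(np.percentile(P[:,2],[5,50,95]),4))
    rect(roi&(z>.066)&(z<.083),"jaws")
    rect(roi&blue&(z>.070)&(z<.083),"bluejaws")
    rect(roi&(z>.026)&(z<.042),"bed")
    rect(roi&(z>.06)&(z<.073),"amp")
    rect(roi&(z>.095)&(z<.125),"lever/knob")
    rect(roi&(im.max(-1)<60)&(z>.084)&(z<.125),"knob")
im=np.load("pics/top0.npz")["im"]
cv2.imwrite("pics/c1.png",cv2.resize(im[145:255,180:365,::-1],None,fx=4.3,fy=4.3,interpolation=cv2.INTER_CUBIC))
E
```

```text
top mat z 0.000823229277621245
jaws [291 159  35  53 997] [628.6 -78. ] [118.6  63.2] 13.3 z [0.0671 0.0775 0.081 ]
jaws [282 168  15  43 202] [618.8 -35.8] [99.9 10.2] 13.6 z [0.0706 0.076  0.0785]
jaws [185 189  31  48 958] [569.9 169.7] [100.5  50.2] 13.4 z [0.073  0.0765 0.0811]
jaws [227 189  38  13  50] [608.1  65.4] [ 2.9 89.3] 17.4 z [0.0663 0.0696 0.0716]
jaws [228 191  37  14  53] [601.4  64.1] [ 3.1 87.8] 17.5 z [0.0669 0.0691 0.0717]
jaws [229 194  37  13  57] [594.9  61.7] [ 3.1 87. ] 17.2 z [0.0664 0.0694 0.0721]
jaws [230 197  37  13  60] [588.6  59.7] [ 3.5 86.8] 17.4 z [0.067  0.0694 0.0716]
jaws [231 200  37  13  50] [581.8  57.8] [ 2.9 87. ] 17.4 z [0.0668 0.069  0.0718]
jaws [232 202  37  14  50] [575.6  55.3] [ 3.  87.5] 17.3 z [0.0666 0.0692 0.072 ]
jaws [233 205  37  13  56] [569.1  53. ] [ 3.2 86.6] 17.4 z [0.0669 0.0695 0.0716]
jaws [234 208  37  13  46] [562.2  51. ] [ 2.9 86.8] 16.8 z [0.0673 0.0699 0.0724]
bluejaws [291 161  35  47 731] [629.4 -79.2] [99.5 59.9] 12.9 z [0.0747 0.0776 0.08  ]
bluejaws [185 190  27  46 667] [568.5 173.9] [99.5 41. ] 12.9 z [
[... 1565 characters left out ...]
.0272 0.0346 0.0407]
bed [ 232  193  120   89 1691] [601.6  26.6] [118.6 372.5] 13.8 z [0.0285 0.0357 0.0394]
amp [354 180  11  14  46] [839.6  66. ] [10.8 51. ] 2.1 z [0.0607 0.0658 0.0716]
amp [236 183  40  17 157] [567.5 147. ] [ 43.7 108.5] 80.0 z [0.0605 0.0668 0.0726]
amp [257 195  41  32 639] [587.6  56.5] [64.8 98. ] 16.1 z [0.0609 0.0691 0.0724]
amp [317 224  24  29 116] [667.5 -89.6] [93.3 42.1] 50.7 z [0.0605 0.0672 0.0723]
amp [285 227  27  33 238] [592.1 -70.4] [100.5  58.5] 68.3 z [0.0612 0.0678 0.0724]
lever/knob [308 226  15  42 315] [ 608.5 -124.2] [127.6  32.2] 63.8 z [0.0957 0.0997 0.1163]
knob [309 255  10  13 108] [ 581.8 -172.5] [17.7 18.6] 66.5 z [0.0972 0.1116 0.117 ]
```

View pics/c1.png

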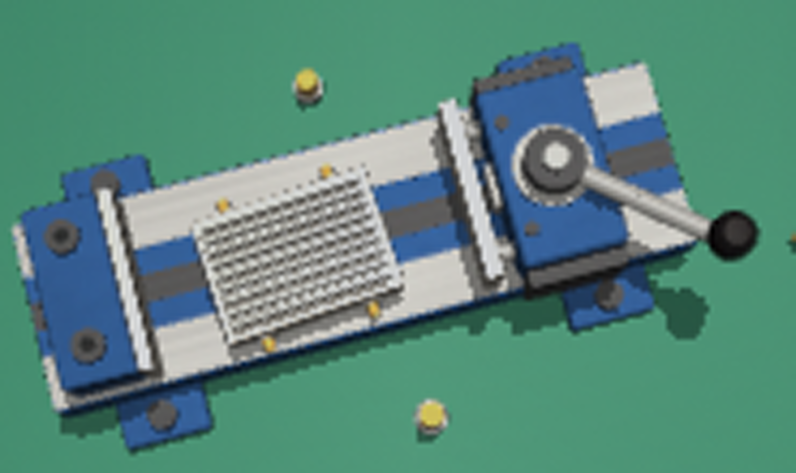

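```bash
cat >> h.py <<'E'
from scipy.spatial.transform import Rotation as Ro
a=np.radians(103.4);EX=np.array([np.cos(a),np.sin(a),0]);EY=np.array([-np.sin(a),np.cos(a),0]);C=np.array([.6292,-.0793,0])
def vis(p): p=np.asarray(p)-C;return np.array([p@EX,p@EY,p[2]])*1000   # mm from initial pivot
def show(s):
    R=Ro.from_rotvec(s["tcp_rot"]).as_matrix()
    print("t",round(s["time"],2),"vise mm",vis(s["tool_pos"]).round(1),"w",round(s["width"],2),"F vise",np.round([s["wrist_force"]@EX,s["wrist_force"]@EY,s["wrist_force"][2]],1),"q",np.round(s["q"],2))
    for k,n in enumerate("xyz"):
        v=R[:,k];print(" tool",n,"world",v.round(3),"heading in vise deg",round(float(np.degrees(np.arctan2(v@EY,v@EX))),1))
    return R
def go(s,x,y,z):  # shift in tool cm to reach vise mm target
    R=Ro.from_rotvec(s["tcp_rot"]).as_matrix();T=C+EX*x/1000+EY*y/1000+np.array([0,0,z/1000])
    return ((R.T@(T-s["tool_pos"]))*100).round(2)
E
python3 - <<'E'
from workcell import *
from h import *
s=read_state();show(s);print(go(s,-70,-8,150),np.hypot(*(C-30e-3*EX)[:2]),np.hypot(*(C+50e-3*EX)[:2]))
E
```

```text
t 0.1 vise mm [-447.7  523.1  230. ] w 1.0 F vise [-0.6  0.3  0.9] q [-1.27  0.26  1.61  0.    1.27 -0.04]
 tool x world [-0.001  0.002 -1.   ] heading in vise deg 3.9
 tool y world [0.943 0.332 0.   ] heading in vise deg -84.0
 tool z world [ 0.332 -0.943 -0.002] heading in vise deg -174.0
[  8.08  56.77 -31.98] 0.6453359934803201 0.6183732199876925
```

Emit:
{"api": "carry_out", "payload": {"offset": [[0, 0, 0], [0, 0, 0], [0, 0, 0], [0, 0, 0], [0, 0, 0]], "delta_rot": [[-7, 0, 0], [-7, 0, 0], [-7, 0, 0], [-7, 0, 0], [-7, 0, 0]], "fingers": -1, "newtons": 60}}

```text
time: 0.52
tool_pos: [0.2242, -0.6362, 0.2305]
tcp_rot: [0.483, 1.517, -0.481]
wrist_force: [-0.8, -0.9, 0.1]
width: 0.298
```

Emit:
{"api": "carry_out", "payload": {"offset": [[0, 0, 0], [0, 0, 0], [0, 0, 0], [0, 0, 0], [0, 0, 0]], "delta_rot": [[-7, 0, 0], [-7, 0, 0], [-7, 0, 0], [-7, 0, 0], [-7, 0, 0]]}}

```text
time: 0.93
tool_pos: [0.2242, -0.6362, 0.2305]
tcp_rot: [0.004, 1.571, -0.002]
wrist_force: [-0.3, 0.8, -0.3]
width: -0.0
```

Emit:
{"api": "carry_out", "payload": {"offset": [[0, 0, 0], [0, 0, 0], [0, 2.2, 3.1], [0, 2.2, 3.1], [0, 2.2, 3.1]], "delta_rot": [[-7, 0, 0], [-7, 0, 0], [0, 0, 0], [0, 0, 0], [0, 0, 0]]}}

```text
time: 1.35
tool_pos: [0.2995, -0.5498, 0.2303]
tcp_rot: [-0.181, 1.563, 0.183]
wrist_force: [1.0, 0.4, -0.2]
width: -0.0
```

Emit:
{"api": "carry_out", "payload": {"offset": [[0, 2.2, 3.1], [0, 2.2, 3.1], [0, 2.2, 3.1], [0, 2.2, 3.1], [0, 2.2, 3.1]], "delta_rot": [[0, 0, 0], [0, 0, 0], [0, 0, 0], [0, 0, 0], [0, 0, 0]]}}

```text
time: 1.77
tool_pos: [0.4254, -0.4061, 0.2308]
tcp_rot: [-0.183, 1.563, 0.184]
wrist_force: [1.0, -0.6, -0.1]
width: 0.001
```

Emit:
{"api": "carry_out", "payload": {"offset": [[0, 2.2, 3.1], [0, 2.2, 3.1], [0, 2.2, 3.1], [0, 2.2, 3.1], [0, 2.2, 3.1]], "delta_rot": [[0, 0, 0], [0, 0, 0], [0, 0, 0], [0, 0, 0], [0, 0, 0]]}}

```text
time: 2.18
tool_pos: [0.5506, -0.2632, 0.2308]
tcp_rot: [-0.184, 1.564, 0.184]
wrist_force: [0.7, -0.3, 0.2]
width: 0.005
```

Emit:
{"api": "carry_out", "payload": {"offset": [[0, 2.2, 3.1], [0, 2.2, 3.1], [0, 1, 3.1], [0, 0, 0], [0, 0, 0]], "delta_rot": [[0, 0, 0], [0, 0, 0], [0, 0, 0], [0, 0, 0], [0, 0, 0]]}}

```text
time: 2.6
tool_pos: [0.6286, -0.1893, 0.2303]
tcp_rot: [-0.186, 1.564, 0.187]
wrist_force: [-0.2, -0.0, 0.3]
width: -0.001
```

```bash
python3 - <<'E'
from workcell import *
from h import *
s=read_state();show(s);print(go(s,-65,-10,56))
E
```

```text
t 2.6 vise mm [-106.9   26.1  230.3] w -0.0 F vise [0.  0.2 0.3] q [-0.33  0.23  1.65 -0.    1.27 -0.57]
 tool x world [-0.002  0.    -1.   ] heading in vise deg 67.4
 tool y world [-0.235  0.972  0.001] heading in vise deg 0.2
 tool z world [ 0.972  0.235 -0.001] heading in vise deg -89.8
[17.42  4.17  3.65]
```

Emit:
{"api": "carry_out", "payload": {"offset": [[0, 1.6, 1.8], [0, 1.5, 1.8], [3, 0, 0], [3, 0, 0], [3, 0, 0]], "delta_rot": [[0, 0, 0], [0, 0, 0], [0, 0, 0], [0, 0, 0], [0, 0, 0]]}}

```text
time: 3.02
tool_pos: [0.6553, -0.1534, 0.141]
tcp_rot: [-0.184, 1.562, 0.182]
wrist_force: [0.4, -0.6, -0.6]
width: 0.001
```

Emit:
{"api": "carry_out", "payload": {"offset": [[3, 0, 0], [2.5, 0, 0], [2, 0, 0], [1.5, 0, 0], [0, 0, 0]], "delta_rot": [[0, 0, 0], [0, 0, 0], [0, 0, 0], [0, 0, 0], [0, 0, 0]]}}

```text
time: 3.43
tool_pos: [0.6516, -0.1527, 0.0468]
tcp_rot: [-0.181, 1.571, 0.185]
wrist_force: [-0.5, 0.3, -1.6]
width: 0.001
```

```bash
python3 - <<'E'
from workcell import *
from h import *
s=read_state();show(s)
im,d=read_camera("side");X=cloud(d,get_calibration("side"))
cv2.imwrite("pics/s1.png",cv2.resize(im[130:330,200:400,::-1],None,fx=3,fy=3,interpolation=cv2.INTER_CUBIC))
E
```

```text
t 3.43 vise mm [-76.6  -4.8  46.8] w 0.0 F vise [ 0.4  0.4 -1.6] q [-0.27  0.42  1.76 -0.    0.97 -0.5 ]
 tool x world [-0.008  0.002 -1.   ] heading in vise deg 63.3
 tool y world [-0.231  0.973  0.004] heading in vise deg -0.1
 tool z world [ 0.973  0.231 -0.007] heading in vise deg -90.1
```

View pics/s1.png

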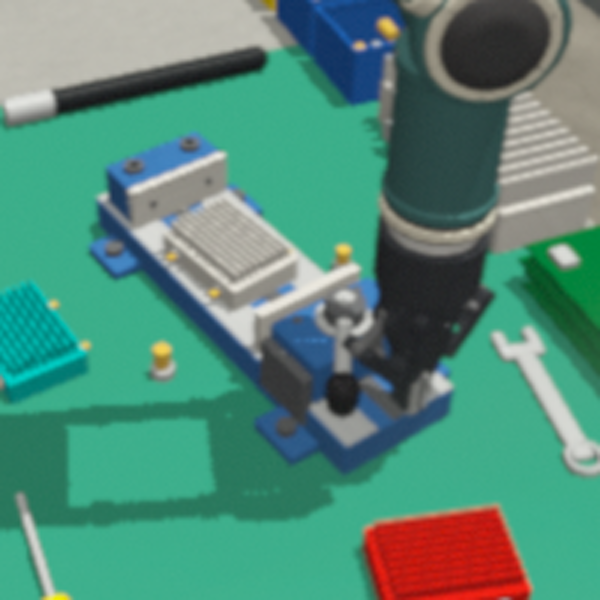

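The closed fingers are on the bed behind the block, at about (410,390) in the crop. The gripper linkage on the +y side is close to the lever arm, so I'll shift towards −y before approaching.

Emit:
{"api": "carry_out", "payload": {"offset": [[0, 0, 1.0], [0, 0, 0.5], [0, 1.5, 0], [0, 0.5, 0], [0, 0, 0]], "delta_rot": [[0, 0, 0], [0, 0, 0], [0, 0, 0], [0, 0, 0], [0, 0, 0]]}}

```text
time: 3.9
tool_pos: [0.6662, -0.1277, 0.0524]
tcp_rot: [-0.185, 1.562, 0.185]
wrist_force: [-0.6, -0.4, 0.3]
width: 0.0
```

Emit:
{"api": "carry_out", "payload": {"offset": [[0, 0.3, 0], [0, 0.3, 0], [0, 0.3, 0], [0, 0.3, 0], [0, 0.3, 0]], "delta_rot": [[0, 0, 0], [0, 0, 0], [0, 0, 0], [0, 0, 0], [0, 0, 0]]}}

```text
time: 4.32
tool_pos: [0.6621, -0.1146, 0.0512]
tcp_rot: [-0.184, 1.563, 0.184]
wrist_force: [-0.2, -0.6, 0.1]
width: -0.002
```

```bash
python3 - <<'E'
from workcell import *
from h import *
s=read_state();show(s)
E
```

```text
t 4.32 vise mm [-42.  -23.8  51.2] w -0.0 F vise [-0.5  0.4  0.1] q [-0.21  0.41  1.76 -0.    0.97 -0.44]
 tool x world [-0.  0. -1.] heading in vise deg 67.6
 tool y world [-0.232  0.973  0.   ] heading in vise deg 0.0
 tool z world [ 0.973  0.232 -0.   ] heading in vise deg -90.0
```

Emit:
{"api": "carry_out", "payload": {"offset": [[0, 0.15, 0], [0, 0.15, 0], [0, 0.2, 0], [0, 0.3, 0], [0, 0.3, 0]], "delta_rot": [[0, 0, 0], [0, 0, 0], [0, 0, 0], [0, 0, 0], [0, 0, 0]]}}

```text
time: 4.73
tool_pos: [0.6601, -0.1062, 0.0513]
tcp_rot: [-0.186, 1.562, 0.181]
wrist_force: [1.0, -6.1, -1.7]
width: 0.004
```

Emit:
{"api": "carry_out", "payload": {"offset": [[0, 0.3, 0], [0, 0.3, 0], [0, 0.3, 0], [0, 0.3, 0], [0, 0.3, 0]], "delta_rot": [[0, 0, 0], [0, 0, 0], [0, 0, 0], [0, 0, 0], [0, 0, 0]]}}

```text
time: 5.15
tool_pos: [0.6565, -0.0915, 0.0512]
tcp_rot: [-0.186, 1.562, 0.181]
wrist_force: [0.3, -5.8, -1.6]
width: 0.002
```

```bash
python3 - <<'E'
from workcell import *
from h import *
s=read_state();show(s)
E
```

```text
t 5.15 vise mm [-18.2 -23.7  51.2] w 0.0 F vise [-5.7  1.  -1.6] q [-0.17  0.4   1.78 -0.    0.96 -0.41]
 tool x world [ 0.001 -0.003 -1.   ] heading in vise deg -175.8
 tool y world [-0.232  0.973 -0.003] heading in vise deg 0.0
 tool z world [0.973 0.232 0.   ] heading in vise deg -90.0
```

Emit:
{"api": "carry_out", "payload": {"offset": [[0, 0.3, 0], [0, 0.3, 0], [0, 0.2, 0], [0, 0.2, 0], [0, 0.2, 0]], "delta_rot": [[0, 0, 0], [0, 0, 0], [0, 0, 0], [0, 0, 0], [0, 0, 0]]}}

```text
time: 5.57
tool_pos: [0.6538, -0.0798, 0.0513]
tcp_rot: [-0.186, 1.562, 0.182]
wrist_force: [0.9, -5.6, -1.4]
width: 0.001
```

Emit:
{"api": "carry_out", "payload": {"offset": [[0, 0.2, 0], [0, 0.2, 0], [0, 0.15, 0], [0, 0.15, 0], [0, 0.15, 0]], "delta_rot": [[0, 0, 0], [0, 0, 0], [0, 0, 0], [0, 0, 0], [0, 0, 0]]}}

```text
time: 5.98
tool_pos: [0.6518, -0.0719, 0.0513]
tcp_rot: [-0.187, 1.562, 0.181]
wrist_force: [1.8, -9.4, -2.3]
width: 0.002
```

Emit:
{"api": "carry_out", "payload": {"offset": [[0, 0.15, 0], [0, 0.15, 0], [0, 0.15, 0], [0, 0.15, 0], [0, 0.15, 0]], "delta_rot": [[0, 0, 0], [0, 0, 0], [0, 0, 0], [0, 0, 0], [0, 0, 0]]}}

```text
time: 6.4
tool_pos: [0.6502, -0.0652, 0.0513]
tcp_rot: [-0.187, 1.562, 0.181]
wrist_force: [1.1, -9.2, -1.9]
width: -0.001
```

Emit:
{"api": "carry_out", "payload": {"offset": [[0, 0.15, 0], [0, 0.15, 0], [0, 0.15, 0], [0, 0.15, 0], [0, 0.15, 0]], "delta_rot": [[0, 0, 0], [0, 0, 0], [0, 0, 0], [0, 0, 0], [0, 0, 0]]}}

```text
time: 6.82
tool_pos: [0.6485, -0.0579, 0.0513]
tcp_rot: [-0.187, 1.562, 0.181]
wrist_force: [1.3, -10.3, -2.3]
width: -0.003
```

```bash
python3 - <<'E'
from workcell import *
from h import *
s=read_state();show(s)
E
```

```text
t 6.82 vise mm [ 16.3 -23.7  51.3] w -0.0 F vise [-10.4   1.1  -2.3] q [-0.13  0.38  1.81 -0.    0.95 -0.36]
 tool x world [ 0.001 -0.004 -1.   ] heading in vise deg -176.0
 tool y world [-0.232  0.973 -0.004] heading in vise deg 0.0
 tool z world [0.973 0.232 0.   ] heading in vise deg -90.0
```

Emit:
{"api": "carry_out", "payload": {"offset": [[0, 0.15, 0], [0, 0.15, 0], [0, 0.15, 0], [0, 0.15, 0], [0, 0.15, 0]], "delta_rot": [[0, 0, 0], [0, 0, 0], [0, 0, 0], [0, 0, 0], [0, 0, 0]]}}

```text
time: 7.23
tool_pos: [0.6467, -0.0506, 0.0513]
tcp_rot: [-0.187, 1.562, 0.181]
wrist_force: [1.9, -10.6, -2.7]
width: 0.002
```

Emit:
{"api": "carry_out", "payload": {"offset": [[0, 0.15, 0], [0, 0.15, 0], [0, 0.1, 0], [0, 0.1, 0], [0, 0.1, 0]], "delta_rot": [[0, 0, 0], [0, 0, 0], [0, 0, 0], [0, 0, 0], [0, 0, 0]]}}

```text
time: 7.65
tool_pos: [0.6454, -0.0448, 0.0513]
tcp_rot: [-0.187, 1.562, 0.181]
wrist_force: [2.1, -9.1, -2.5]
width: 0.001
```

```bash
python3 - <<'E'
from workcell import *
from h import *
s=read_state();show(s)
E
```

```text
t 7.65 vise mm [ 29.8 -23.7  51.3] w 0.0 F vise [-9.4  0.  -2.5] q [-0.11  0.37  1.82 -0.    0.95 -0.34]
 tool x world [ 0.001 -0.004 -1.   ] heading in vise deg -176.8
 tool y world [-0.232  0.973 -0.004] heading in vise deg 0.0
 tool z world [0.973 0.232 0.   ] heading in vise deg -90.0
```

Emit:
{"api": "carry_out", "payload": {"offset": [[0, 0.1, 0], [0, 0.1, 0], [0, 0.1, 0], [0, 0.05, 0], [0, 0.05, 0]], "delta_rot": [[0, 0, 0], [0, 0, 0], [0, 0, 0], [0, 0, 0], [0, 0, 0]]}}

```text
time: 8.07
tool_pos: [0.6444, -0.0409, 0.0513]
tcp_rot: [-0.187, 1.562, 0.181]
wrist_force: [1.1, -9.0, -2.3]
width: 0.003
```

Emit:
{"api": "carry_out", "payload": {"offset": [[0, 0.05, 0], [0, 0.05, 0], [0, 0.05, 0], [0, 0.05, 0], [0, 0.05, 0]], "delta_rot": [[0, 0, 0], [0, 0, 0], [0, 0, 0], [0, 0, 0], [0, 0, 0]]}}

```text
time: 8.48
tool_pos: [0.6438, -0.0384, 0.0513]
tcp_rot: [-0.187, 1.562, 0.181]
wrist_force: [1.6, -9.1, -2.2]
width: -0.0
```

Emit:
{"api": "carry_out", "payload": {"offset": [[0, 0.05, 0], [0, 0.05, 0], [0, 0.05, 0], [0, 0.05, 0], [0, 0.03, 0]], "delta_rot": [[0, 0, 0], [0, 0, 0], [0, 0, 0], [0, 0, 0], [0, 0, 0]]}}

```text
time: 8.9
tool_pos: [0.6433, -0.0362, 0.0513]
tcp_rot: [-0.187, 1.562, 0.181]
wrist_force: [2.0, -8.3, -1.5]
width: 0.003
```

Emit:
{"api": "carry_out", "payload": {"offset": [[0, 0.05, 0], [0, 0.05, 0], [0, 0.05, 0], [0, 0.03, 0], [0, 0.03, 0]], "delta_rot": [[0, 0, 0], [0, 0, 0], [0, 0, 0], [0, 0, 0], [0, 0, 0]]}}

```text
time: 9.32
tool_pos: [0.6428, -0.0342, 0.0512]
tcp_rot: [-0.187, 1.562, 0.181]
wrist_force: [1.0, -9.1, -1.3]
width: -0.001
```

Emit:
{"api": "carry_out", "payload": {"offset": [[0, 0.05, 0], [0, 0.05, 0], [0, 0.05, 0], [0, 0.03, 0], [0, 0.03, 0]], "delta_rot": [[0, 0, 0], [0, 0, 0], [0, 0, 0], [0, 0, 0], [0, 0, 0]]}}

```text
time: 9.73
tool_pos: [0.6427, -0.0337, 0.0513]
tcp_rot: [-0.19, 1.562, 0.179]
wrist_force: [2.6, -14.1, -2.9]
width: 0.0
```

Emit:
{"api": "carry_out", "payload": {"offset": [[0, 0.03, 0], [0, 0.03, 0], [0, 0.03, 0], [0, 0.0, 0], [0, 0.0, 0]], "delta_rot": [[0, 0, 0], [0, 0, 0], [0, 0, 0], [0, 0, 0], [0, 0, 0]]}}

```text
time: 10.15
tool_pos: [0.6426, -0.0335, 0.0513]
tcp_rot: [-0.19, 1.562, 0.179]
wrist_force: [3.0, -16.8, -3.8]
width: 0.002
```

```bash
python3 - <<'E'
from workcell import *
from h import *
s=read_state();show(s)
for n in ("side","top"):
    im,d=read_camera(n);X=cloud(d,get_calibration(n))
    if n=="side": cv2.imwrite("pics/s2.png",cv2.resize(im[130:330,200:400,::-1],None,fx=3,fy=3,interpolation=cv2.INTER_CUBIC))
    V=np.dstack([(X-C)@EX,(X-C)@EY])*1000;z=X[...,2]
    m=((z>.060)&(z<.073)&(V[...,0]>100)&(V[...,0]<260)&(abs(V[...,1])<60)).astype(np.uint8)
    k,l,st,_=cv2.connectedComponentsWithStats(m)
    for i in range(1,k):
        if st[i,4]>100:
            r=cv2.minAreaRect(V[l==i].astype(np.float32));print(n,st[i,4],r)
E
```

```text
t 10.15 vise mm [ 41.5 -23.7  51.3] w 0.0 F vise [-17.1   1.   -3.8] q [-0.09  0.37  1.83 -0.01  0.95 -0.32]
 tool x world [ 0.002 -0.007 -1.   ] heading in vise deg -176.0
 tool y world [-0.233  0.973 -0.007] heading in vise deg 0.1
 tool z world [0.973 0.233 0.001] heading in vise deg -89.9
side 614 ((190.90492248535156, 13.23404312133789), (103.69227600097656, 112.48100280761719), 75.95462036132812)
top 485 ((192.34066772460938, 1.9525203704833984), (61.88315963745117, 77.67569732666016), 89.70458984375)
```

View pics/s2.png

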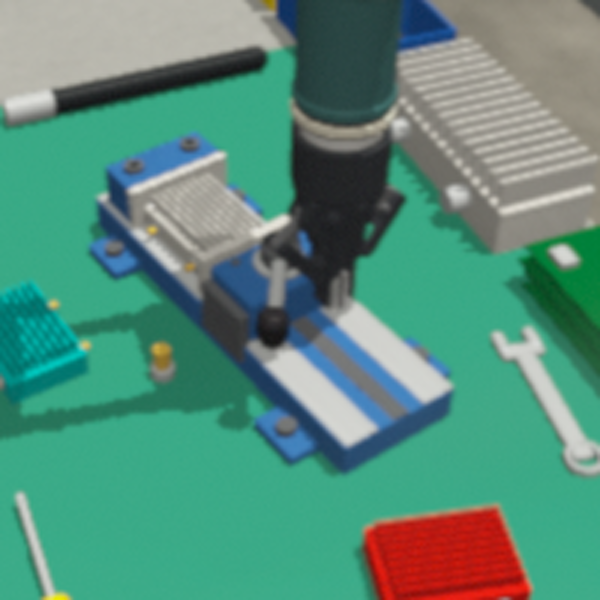

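The module is square within about 0.3°, seated against the fixed jaw, and under roughly 11 N of contact force. I'll hold briefly, then retreat.

Emit:
{"api": "carry_out", "payload": {"offset": [[0, 0, 0], [0, 0, 0], [0, 0, 0], [0, -0.1, 0], [0, -0.2, 0]], "delta_rot": [[0, 0, 0], [0, 0, 0], [0, 0, 0], [0, 0, 0], [0, 0, 0]]}}

```text
time: 10.67
tool_pos: [0.6427, -0.0337, 0.0513]
tcp_rot: [-0.185, 1.563, 0.181]
wrist_force: [0.1, -3.3, -0.2]
width: 0.003
```

Emit:
{"api": "carry_out", "payload": {"offset": [[0, -1, 0], [0, -1.5, 0], [0, -1.5, 0], [-2, 0, 0], [-3, 0, 0]], "delta_rot": [[0, 0, 0], [0, 0, 0], [0, 0, 0], [0, 0, 0], [0, 0, 0]]}}

```text
time: 11.08
tool_pos: [0.6488, -0.0718, 0.0976]
tcp_rot: [-0.181, 1.571, 0.184]
wrist_force: [-0.4, 0.1, -0.5]
width: -0.001
```

Emit:
{"api": "carry_out", "payload": {"offset": [[-3, 0, 0], [-3, 0, 0], [-3, 0, 0], [0, -3, 2], [0, -3, 2]], "delta_rot": [[0, 0, 0], [0, 0, 0], [0, 0, 0], [0, 0, 0], [0, 0, 0]], "fingers": 0.0}}

```text
time: 11.5
tool_pos: [0.7068, -0.1202, 0.1964]
tcp_rot: [-0.186, 1.556, 0.183]
wrist_force: [-0.0, -0.1, 0.3]
width: 0.496
```

Emit:
{"api": "carry_out", "payload": {"offset": [[0, -3, 2], [0, 0, 0], [0, 0, 0], [0, 0, 0], [0, 0, 0]], "delta_rot": [[0, 0, 0], [0, 0, 0], [0, 0, 0], [0, 0, 0], [0, 0, 0]]}}

```text
time: 11.92
tool_pos: [0.7301, -0.1436, 0.191]
tcp_rot: [-0.183, 1.564, 0.184]
wrist_force: [-0.1, -0.5, 0.5]
width: 0.499
```

```bash
cat >> h.py <<'E'
def survey(read_camera,get_calibration):
    for n in ("top","side"):
        im,d=read_camera(n);X=cloud(d,get_calibration(n))
        V=np.dstack([(X-C)@EX,(X-C)@EY])*1000;z=X[...,2];hsv=cv2.cvtColor(im,cv2.COLOR_RGB2HSV)
        box=(V[...,0]>-80)&(V[...,0]<280)&(abs(V[...,1])<110)
        blue=(hsv[...,0]>100)&(hsv[...,0]<125)&(hsv[...,1]>110)
        for nm,m,a in(("amp",(z>.060)&(z<.073)&(V[...,0]>125)&(V[...,0]<260)&(abs(V[...,1])<60),300),("jaw",blue&(z>.07)&(z<.083),200),("knob",(im.max(-1)<60)&(z>.1)&(z<.125),40)):
            k,l,st,_=cv2.connectedComponentsWithStats((m&box).astype(np.uint8))
            for i in range(1,k):
                if st[i,4]>a:
                    r=cv2.minAreaRect(V[l==i].astype(np.float32));print(n,nm,st[i,4],np.round(r[0],1),np.round(r[1],1),round(r[2],1))
        yield n,im
E
python3 - <<'E'
from workcell import *
from h import *
s=read_state();show(s)
for n,im in survey(read_camera,get_calibration): cv2.imwrite(f"pics/{n}3.png",im[...,::-1])
E
```

```text
t 11.92 vise mm [-85.9 -83.2 191. ] w 0.5 F vise [-0.5  0.3  0.5] q [-0.23  0.42  1.48  0.    1.25 -0.46]
 tool x world [-0.001  0.001 -1.   ] heading in vise deg 45.9
 tool y world [-0.232  0.973  0.001] heading in vise deg 0.0
 tool z world [ 0.973  0.232 -0.001] heading in vise deg -90.0
top amp 691 [182.6   2.8] [62.8 97.6] 89.3
top jaw 728 [81.3  0.4] [99.3 59.7] 89.9
top jaw 659 [2.6e+02 1.0e-01] [ 40.2 100.3] 0.3
top knob 71 [ 5.6 65.5] [21.3 22.1] 72.8
side amp 621 [192.   13.9] [103.  113.5] 75.4
side jaw 209 [261.    2.5] [36.8 96.7] 0.9
side jaw 216 [ 66.1 -28.2] [44.5 79.4] 45.0
side jaw 220 [79.9 31.5] [37.5 59.3] 89.0
side knob 86 [ 1.3 67.1] [19.9 18.1] 65.2
```

Emit:
{"api": "carry_out", "payload": {"offset": [[0, 1.8, -3], [0, 1.8, -3], [0, 1.8, -3], [0, 1.8, -3], [0, 1.88, -2.77]], "delta_rot": [[0, 0, 0], [0, 0, 0], [0, 0, 0], [0, 0, 0], [0, 0, 0]]}}

```text
time: 12.43
tool_pos: [0.5637, -0.0886, 0.1914]
tcp_rot: [-0.184, 1.563, 0.184]
wrist_force: [0.2, 0.3, 1.0]
width: 0.498
```

Emit:
{"api": "carry_out", "payload": {"offset": [[0, 0, 0], [0, 0, 0], [0, 0, 0], [0, 0, 0], [0, 0, 0]], "delta_rot": [[7, 0, 0], [7, 0, 0], [7, 0, 0], [7, 0, 0], [7, 0, 0]]}}

```text
time: 12.85
tool_pos: [0.5655, -0.0889, 0.192]
tcp_rot: [0.299, 1.549, -0.299]
wrist_force: [-0.0, -0.8, -0.2]
width: 0.502
```

Emit:
{"api": "carry_out", "payload": {"offset": [[0, 0, 0], [0, 0, 0], [0, 0, 0], [0, 0, 0], [0, 0, 0]], "delta_rot": [[5, 0, 0], [0, 0, 0], [0, 0, 0], [0, 0, 0], [0, 0, 0]]}}

```text
time: 13.27
tool_pos: [0.566, -0.0895, 0.1915]
tcp_rot: [0.362, 1.54, -0.362]
wrist_force: [-1.1, -0.2, 0.2]
width: 0.503
```

```bash
python3 - <<'E'
from workcell import *
from h import *
s=read_state();show(s);print(go(s,4.9,64.5,86))
E
```

```text
t 13.27 vise mm [  4.7  63.9 191.5] w 0.5 F vise [0.  1.2 0.2] q [-0.2   0.1   1.87  0.    1.17  0.26]
 tool x world [ 0.  0. -1.] heading in vise deg -102.4
 tool y world [0.446 0.895 0.   ] heading in vise deg -39.9
 tool z world [ 0.895 -0.446  0.   ] heading in vise deg -129.9
[10.55 -0.03 -0.06]
```

Emit:
{"api": "carry_out", "payload": {"offset": [[2.5, 0, 0], [2.5, 0, 0], [2, 0, 0], [1, 0, 0], [0.5, 0, 0]], "delta_rot": [[0, 0, 0], [0, 0, 0], [0, 0, 0], [0, 0, 0], [0, 0, 0]]}}

```text
time: 13.68
tool_pos: [0.5646, -0.0894, 0.1041]
tcp_rot: [0.363, 1.544, -0.364]
wrist_force: [-0.2, 0.1, 1.0]
width: 0.5
```

Emit:
{"api": "carry_out", "payload": {"offset": [[1, 0, 0], [1, 0, 0], [0, 0, 0], [0, 0, 0], [0, 0, 0]], "delta_rot": [[0, 0, 0], [0, 0, 0], [0, 0, 0], [0, 0, 0], [0, 0, 0]]}}

```text
time: 14.1
tool_pos: [0.5667, -0.0898, 0.087]
tcp_rot: [0.364, 1.539, -0.364]
wrist_force: [-0.6, -0.0, -0.7]
width: 0.499
```

```bash
python3 - <<'E'
from workcell import *
from h import *
s=read_state();show(s)
im,d=read_camera("side");w,_=read_camera("wrist")
cv2.imwrite("pics/s4.png",np.hstack([cv2.resize(im[150:310,220:380,::-1],(390,390)),cv2.resize(w[...,::-1],(400,390))]))
E
```

```text
t 14.1 vise mm [ 4.2 63.2 87. ] w 0.5 F vise [ 0.1  0.6 -0.7] q [-0.2   0.21  1.96  0.    0.98  0.26]
 tool x world [ 0.001 -0.    -1.   ] heading in vise deg -114.6
 tool y world [0.448 0.894 0.   ] heading in vise deg -40.0
 tool z world [ 0.894 -0.448  0.001] heading in vise deg -130.0
```

View pics/s4.png

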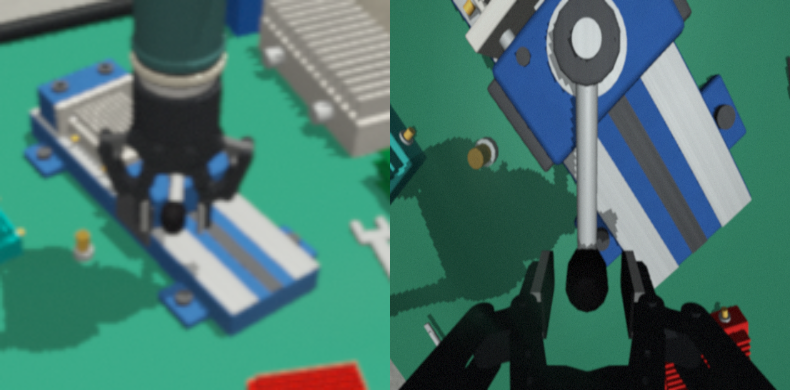

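The knob sits centred between the fingers in the wrist view at (587,280), with the bar running up to the pivot. Now I'll swing the lever.

Emit:
{"api": "carry_out", "payload": {"offset": [[0, 0.02, -0.5], [0, 0.02, -0.5], [0, 0.024, -0.7], [0, 0.024, -0.7], [0, 0.024, -0.7]], "delta_rot": [[2, 0, 0], [2, 0, 0], [4, 0, 0], [4, 0, 0], [4, 0, 0]]}}

```text
time: 14.62
tool_pos: [0.5422, -0.0726, 0.0874]
tcp_rot: [0.584, 1.486, -0.583]
wrist_force: [2.6, -0.9, -2.3]
width: 0.501
```

Emit:
{"api": "carry_out", "payload": {"offset": [[0, 0.024, -0.7], [0, 0.024, -0.7], [0, 0.024, -0.7], [0, 0.024, -0.7], [0, 0.024, -0.7]], "delta_rot": [[4, 0, 0], [4, 0, 0], [4, 0, 0], [4, 0, 0], [4, 0, 0]]}}

```text
time: 15.03
tool_pos: [0.5213, -0.045, 0.0877]
tcp_rot: [0.853, 1.392, -0.851]
wrist_force: [3.1, -1.8, -0.9]
width: 0.5
```

```bash
python3 - <<'E'
from workcell import *
from h import *
s=read_state();show(s);p=vis(s["tool_pos"])-[81.5,0,0];print(np.hypot(p[0],p[1]),np.degrees(np.arctan2(p[1],p[0])))
E
```

```text
t 15.03 vise mm [58.3 97.  87.7] w 0.5 F vise [-2.5 -2.6 -0.9] q [-0.13  0.11  2.07 -0.    0.96  0.96]
 tool x world [ 0.005 -0.001 -1.   ] heading in vise deg -118.2
 tool y world [0.889 0.457 0.004] heading in vise deg -76.2
 tool z world [ 0.457 -0.889  0.003] heading in vise deg -166.2
99.75598806204329 103.42608129453727
```

Emit:
{"api": "carry_out", "payload": {"offset": [[0, 0.024, -0.7], [0, 0.024, -0.7], [0, 0.024, -0.7], [0, 0.024, -0.7], [0, 0.024, -0.7]], "delta_rot": [[4, 0, 0], [4, 0, 0], [4, 0, 0], [4, 0, 0], [4, 0, 0]]}}

```text
time: 15.45
tool_pos: [0.511, -0.0119, 0.0878]
tcp_rot: [1.117, 1.261, -1.113]
wrist_force: [3.1, -3.5, -1.2]
width: 0.5
```

Emit:
{"api": "carry_out", "payload": {"offset": [[0, 0.024, -0.7], [0, 0.024, -0.7], [0, 0.024, -0.7], [0, 0.024, -0.7], [0, 0.024, -0.7]], "delta_rot": [[4, 0, 0], [4, 0, 0], [4, 0, 0], [4, 0, 0], [4, 0, 0]]}}

```text
time: 15.87
tool_pos: [0.5125, 0.0228, 0.0878]
tcp_rot: [1.372, 1.091, -1.368]
wrist_force: [1.3, -3.7, 1.1]
width: 0.497
```

Emit:
{"api": "carry_out", "payload": {"offset": [[0, 0.01, -0.4], [0, 0.01, -0.4], [0, 0, -0.3], [0, 0, -0.2], [0, 0, -0.2]], "delta_rot": [[3, 0, 0], [3, 0, 0], [2, 0, 0], [0, 0, 0], [0, 0, 0]]}}

```text
time: 16.28
tool_pos: [0.5156, 0.0373, 0.0873]
tcp_rot: [1.468, 1.016, -1.467]
wrist_force: [-1.6, -3.6, 2.7]
width: 0.498
```

```bash
python3 - <<'E'
from workcell import *
from h import *
s=read_state();show(s);p=vis(s["tool_pos"])-[81.5,0,0];print(np.hypot(p[0],p[1]),np.degrees(np.arctan2(p[1],p[0])))
E
```

```text
t 16.28 vise mm [139.7  83.5  87.3] w 0.5 F vise [-3.1  2.4  2.7] q [ 0.02  0.1   2.08 -0.    0.96  1.95]
 tool x world [ 0.001 -0.001 -1.   ] heading in vise deg -141.8
 tool y world [ 0.937 -0.35   0.002] heading in vise deg -123.9
 tool z world [-0.35  -0.937  0.   ] heading in vise deg 146.1
101.7735925089939 55.085893259274165
```

Emit:
{"api": "carry_out", "payload": {"offset": [[0, 0.02, -0.3], [0, 0.02, -0.3], [0, 0.02, -0.2], [0, 0.02, -0.2], [0, 0, -0.1]], "delta_rot": [[1, 0, 0], [1, 0, 0], [1, 0, 0], [1, 0, 0], [0, 0, 0]]}}

```text
time: 16.7
tool_pos: [0.5195, 0.0479, 0.0861]
tcp_rot: [1.518, 0.975, -1.52]
wrist_force: [-3.3, -2.3, 3.8]
width: 0.503
```

```bash
python3 - <<'E'
from workcell import *
from h import *
s=read_state();show(s);p=vis(s["tool_pos"])-[81.5,0,0];print(np.hypot(p[0],p[1]),np.degrees(np.arctan2(p[1],p[0])))
E
```

```text
t 16.7 vise mm [149.2  77.2  86.1] w 0.5 F vise [-1.5  3.7  3.8] q [0.04 0.12 2.07 0.   0.96 2.04]
 tool x world [-0.001  0.    -1.   ] heading in vise deg 73.5
 tool y world [ 0.909 -0.417 -0.001] heading in vise deg -128.0
 tool z world [-0.417 -0.909  0.   ] heading in vise deg 142.0
102.67546104303499 48.77825129190132
```

Emit:
{"api": "carry_out", "payload": {"offset": [[0, 0.02, -0.1], [0, 0.02, -0.1], [0, 0.02, -0.1], [0, 0, 0], [0, 0, 0]], "delta_rot": [[0, 0, 0], [0, 0, 0], [0, 0, 0], [0, 0, 0], [0, 0, 0]]}}

```text
time: 17.12
tool_pos: [0.5196, 0.0483, 0.0859]
tcp_rot: [1.512, 0.975, -1.522]
wrist_force: [-7.5, -11.1, 7.0]
width: 0.504
```

Emit:
{"api": "carry_out", "payload": {"offset": [[0, 0.02, -0.1], [0, 0.02, -0.1], [0, 0.0, -0.05], [0, 0, 0], [0, 0, 0]], "delta_rot": [[0, 0, 0], [0, 0, 0], [0, 0, 0], [0, 0, 0], [0, 0, 0]]}}

```text
time: 17.53
tool_pos: [0.5196, 0.0485, 0.0858]
tcp_rot: [1.507, 0.974, -1.526]
wrist_force: [-9.6, -17.1, 10.6]
width: 0.497
```

```bash
python3 - <<'E'
from workcell import *
from h import *
s=read_state();show(s);p=vis(s["tool_pos"])-[81.5,0,0];print(np.hypot(p[0],p[1]),np.degrees(np.arctan2(p[1],p[0])))
E
```

```text
t 17.53 vise mm [149.7  77.   85.8] w 0.5 F vise [-14.4  13.3  10.6] q [ 0.05  0.12  2.06 -0.01  0.97  2.05]
 tool x world [-0.008 -0.007 -1.   ] heading in vise deg 117.0
 tool y world [ 0.91  -0.415 -0.004] heading in vise deg -127.9
 tool z world [-0.415 -0.91   0.009] heading in vise deg 142.1
102.893075650636 48.484713534709876
```

The lever is on its stop: force rose to 17–20 N with no further motion. I'll centre the fingers on the knob, retreat upwards and check.

Emit:
{"api": "carry_out", "payload": {"offset": [[0, 0, 0.3], [0, 0, 0.3], [0, 0, 0.3], [0, 0, 0.3], [0, 0, 0.1]], "delta_rot": [[0, 0, 0], [0, 0, 0], [0, 0, 0], [0, 0, 0], [0, 0, 0]]}}

```text
time: 17.95
tool_pos: [0.5177, 0.0406, 0.0861]
tcp_rot: [1.518, 0.975, -1.518]
wrist_force: [-0.0, 0.2, -0.0]
width: 0.499
```

```bash
python3 - <<'E'
from workcell import *
from h import *
show(read_state())
E
```

```text
t 17.95 vise mm [142.5  80.7  86.1] w 0.5 F vise [ 0.3 -0.  -0. ] q [0.03 0.11 2.07 0.   0.96 2.03]
 tool x world [ 0.     0.001 -1.   ] heading in vise deg -33.0
 tool y world [ 0.909 -0.416 -0.   ] heading in vise deg -128.0
 tool z world [-0.416 -0.909 -0.001] heading in vise deg 142.0
```

Emit:
{"api": "carry_out", "payload": {"offset": [[-1, 0, 0], [-2, 0, 0], [-3, 0, 0], [-3, 0, 0], [-3, 0, 0]], "delta_rot": [[0, 0, 0], [0, 0, 0], [0, 0, 0], [0, 0, 0], [0, 0, 0]]}}

```text
time: 18.37
tool_pos: [0.5175, 0.0408, 0.2081]
tcp_rot: [1.518, 0.975, -1.517]
wrist_force: [1.2, 0.4, -0.1]
width: 0.504
```

Emit:
{"api": "carry_out", "payload": {"offset": [[0, -3, 0], [0, -3, 0], [0, -3, 0], [0, 0, 0], [0, 0, 0]], "delta_rot": [[0, 0, 0], [0, 0, 0], [0, 0, 0], [0, 0, 0], [0, 0, 0]]}}

```text
time: 18.78
tool_pos: [0.4352, 0.0786, 0.2071]
tcp_rot: [1.518, 0.975, -1.515]
wrist_force: [0.9, 0.4, -0.3]
width: 0.502
```

```bash
python3 - <<'E'
from workcell import *
from h import *
show(read_state())
for n,im in survey(read_camera,get_calibration): cv2.imwrite(f"pics/{n}5.png",im[...,::-1])
E
```

```text
t 18.78 vise mm [198.6 152.1 207.1] w 0.5 F vise [ 0.2 -1.  -0.3] q [ 0.12 -0.17  2.11  0.    1.21  2.12]
 tool x world [ 0.002  0.    -1.   ] heading in vise deg -90.8
 tool y world [ 0.91  -0.414  0.001] heading in vise deg -127.9
 tool z world [-0.414 -0.91  -0.001] heading in vise deg 142.1
top amp 683 [181.7   3.1] [99.7 61.2] 1.8
top jaw 712 [80.8  0.4] [59.6 99.1] 0.1
top jaw 603 [259.8  -2.4] [93.7 39.9] 89.9
top knob 41 [136.3  79.7] [14.1 22.5] 31.4
side amp 591 [193.7  13. ] [103.9 108. ] 75.5
side jaw 215 [259.2   1.7] [97.9 38.5] 87.6
side jaw 476 [78.   0.6] [99.9 59.4] 89.5
side knob 61 [135.9  84.6] [18.9 15.7] 2.4
```

View pics/top5.png

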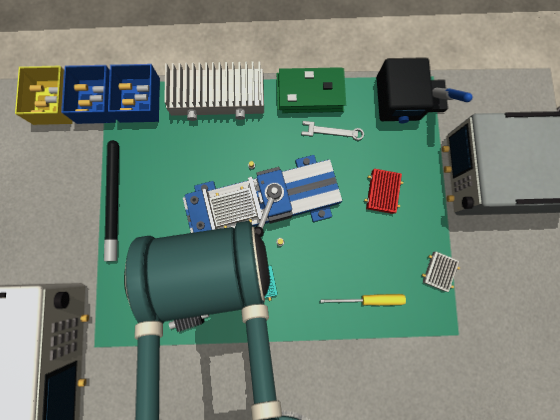

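Everything else looks undisturbed, but the arm partly hides the amp. I'll swing it aside for a clean squareness check.

Emit:
{"api": "carry_out", "payload": {"offset": [[0, 1.2, 3], [0, 1.2, 3], [0, 1.2, 3], [0, 1.2, 3], [0, 1.2, 3]], "delta_rot": [[0, 0, 0], [0, 0, 0], [0, 0, 0], [0, 0, 0], [0, 0, 0]]}}

```text
time: 19.3
tool_pos: [0.4289, -0.0856, 0.2067]
tcp_rot: [1.518, 0.974, -1.517]
wrist_force: [1.1, -0.3, -0.4]
width: 0.501
```

Emit:
{"api": "carry_out", "payload": {"offset": [[0, 1.2, 3], [0, 1.2, 3], [0, 1.2, 3], [0, 1.2, 3], [0, 1.2, 3]], "delta_rot": [[0, 0, 0], [0, 0, 0], [0, 0, 0], [0, 0, 0], [0, 0, 0]]}}

```text
time: 19.72
tool_pos: [0.4205, -0.2477, 0.2065]
tcp_rot: [1.519, 0.973, -1.518]
wrist_force: [0.0, 0.1, -0.3]
width: 0.505
```

Emit:
{"api": "carry_out", "payload": {"offset": [[0, 0, 3], [0, 0, 3], [0, 0, 0], [0, 0, 0], [0, 0, 0]], "delta_rot": [[0, 0, 0], [0, 0, 0], [0, 0, 0], [0, 0, 0], [0, 0, 0]]}}

```text
time: 20.13
tool_pos: [0.3954, -0.3, 0.2061]
tcp_rot: [1.519, 0.974, -1.519]
wrist_force: [0.9, -0.3, 0.0]
width: 0.503
```

```bash
python3 - <<'E'
from workcell import *
from h import *
show(read_state())
for n,im in survey(read_camera,get_calibration):
    cv2.imwrite(f"pics/{n}6.png",im[...,::-1])
    if n=="top":
        c=cv2.resize(im[145:255,180:365,::-1],None,fx=4.3,fy=4.3,interpolation=cv2.INTER_CUBIC);cv2.imwrite("pics/c6.png",c)
    # change elsewhere vs start
im0=np.load("pics/top0.npz")["im"].astype(int)
im=cv2.imread("pics/top6.png")[...,::-1].astype(int)
df=(abs(im-im0).max(-1)>60).astype(np.uint8);k,l,st,_=cv2.connectedComponentsWithStats(df)
print([list(map(int,x)) for x in st[1:] if x[4]>25])
E
```

```text
t 20.13 vise mm [-160.5  278.5  206.1] w 0.5 F vise [-0.5 -0.8  0. ] q [-0.7  -0.06  2.01  0.    1.2   1.3 ]
 tool x world [-0.     0.001 -1.   ] heading in vise deg -12.3
 tool y world [ 0.909 -0.418 -0.   ] heading in vise deg -128.1
 tool z world [-0.418 -0.909 -0.001] heading in vise deg 141.9
top amp 685 [181.1   2.6] [99.1 62.4] 1.5
top jaw 706 [80.9  0. ] [99.6 59.6] 89.9
top jaw 663 [259.9   0.3] [99.8 40.1] 89.9
top knob 82 [138.9  82.2] [21.5 21.6] 76.5
side amp 319 [188.7  -9. ] [ 56.2 108.2] 74.1
side jaw 464 [78.8  1.2] [59.8 98.5] 0.1
[[209, 161, 147, 78, 3099], [268, 168, 13, 5, 29], [312, 210, 7, 7, 28], [331, 210, 13, 13, 92], [297, 215, 14, 7, 57], [266, 221, 23, 9, 88], [453, 233, 107, 187, 8940], [419, 266, 64, 51, 1304], [371, 297, 20, 5, 58], [531, 298, 14, 16, 118], [488, 370, 7, 11, 31], [230, 406, 56, 14, 501]]
```

View pics/c6.png

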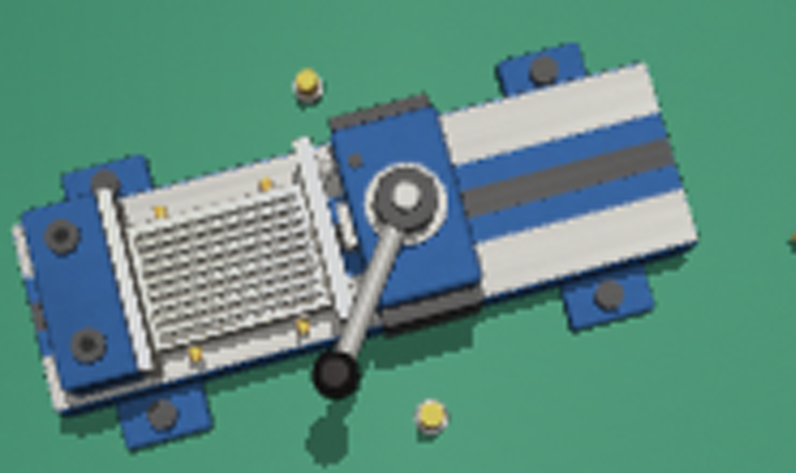

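Lever is over at about 54.8°. The minAreaRect angle of the amp (1.5°) is noisy, so I'll check squareness from its fin lines and end edges.

```bash
python3 - <<'E'
from workcell import *
from h import *
ds=[];
for _ in range(4): im,d=read_camera("top");ds.append(d)
c=get_calibration("top")
def fins(d,name):
    X=cloud(d,c);V=np.dstack([(X-C)@EX,(X-C)@EY])*1000;z=X[...,2]
    m=((z>.0665)&(z<.073)&(V[...,0]>70)&(V[...,0]<226)&(abs(V[...,1])<46))
    if name!="start": m&=(V[...,0]>136)
    k,l,st,_=cv2.connectedComponentsWithStats(m.astype(np.uint8),connectivity=4);A=[]
    for i in range(1,k):
        P=V[l==i]
        if st[i,4]>25 and np.ptp(P[:,1])<14:
            vx,vy,_,_=cv2.fitLine(P.astype(np.float32),cv2.DIST_HUBER,0,.01,.01).ravel();A.append(np.degrees(np.arctan(vy/vx)))
    print(name,"fin angles",np.round(A,2),"median",np.median(A) if A else None)
fins(np.load("pics/top0.npz")["d"],"start")
for d in ds: fins(d,"end")
d=np.median(ds,0);fins(d,"endmed")
X=cloud(d,c);V=np.dstack([(X-C)@EX,(X-C)@EY])*1000;z=X[...,2]
for nm,lo,hi in(("plate",120,136),("fixed plate",222,238)):
    P=V[(z>.073)&(z<.08)&(V[...,0]>lo)&(V[...,0]<hi)&(abs(V[...,1])<48)]
    vx,vy,_,_=cv2.fitLine(P.astype(np.float32),cv2.DIST_HUBER,0,.01,.01).ravel();print(nm,len(P),np.degrees(np.arctan(-vx/vy)),P.mean(0))
m=(z>.060)&(z<.0725)&(V[...,0]>125)&(V[...,0]<235)&(abs(V[...,1])<40);P=V[m]
print("amp x range by y-band",[(y,np.round(np.percentile(P[(P[:,1]>y-5)&(P[:,1]<y+5)][:,0],[1,99]),1)) for y in(-20,0,20)])
print("amp y-edges by x-band",[(x,np.round(np.percentile(P[(P[:,0]>x-6)&(P[:,0]<x+6)][:,1],[2,98]),1)) for x in(145,160,180,200,215)])
E
```

```text
start fin angles [3.73 3.78 4.05 4.18 4.1  3.92 4.23 4.02] median 4.032233
end fin angles [-0.55 -0.06  0.25 -0.51] median -0.2887227
end fin angles [-0.12 -0.42 -1.75 -0.43  0.13 -1.48] median -0.42388362
end fin angles [-0.35  0.17  0.09  0.1   0.2  -0.18  0.01  0.33  0.37] median 0.09526364
end fin angles [-1.11 -0.55  0.22  0.55  0.16  1.43  0.21] median 0.20531906
endmed fin angles [ 0.24 -0.06 -0.17  0.04 -0.02 -0.27  0.16  0.18  0.15] median 0.039062668
plate 180 0.0570364 [126.08769817  -0.2355523 ]
fixed plate 136 0.2472708 [234.25546449   0.89963621]
amp x range by y-band [(-20, array([136.7, 231.1])), (0, array([137.1, 230.9])), (20, array([137.3, 230.8]))]
amp y-edges by x-band [(145, array([-24.1,  32.2])), (160, array([-24. ,  32.4])), (180, array([-24.4,  32.4])), (200, array([-23.6,  32.5])), (215, array([-24. ,  32.5]))]
```

The fins are square to the vise within about 0.1°. Handing in.

```bash
python3 -c "
from workcell import *
print(finish_job(),read_state()['time'])"
```

```text
the job is handed in; nothing more can be done
the job is handed in; nothing more can be done
```

I pushed the module up against the fixed jaw, swung the lever over to its stop, moved the arm clear and handed the job in. The last state reading before hand-in was at about 20 s of the 58 s allowed. `finish_job()` gives no verdict.

**Jaw:** I pushed the jaw from behind, slowly, with the fingers shut. Drag read about 6 N, rising to about 10 N once the module was moving too. At the fixed jaw the wrist force reached 17 N, so I estimate about 11 N on the module. I held it there with the lever open.

**Lever:** I caged the knob between the fingers and swung it round until it stopped moving and the force rose to about 20 N.

**Last checks:**
- **Lever angle:** the knob is at about 54.8°, against 54° for fully over, which is roughly 1.49 rad.
- **Squareness:** the module's fins are about 0.04° off the vise axis (limit 1.7°). A rougher outline fit read 1.5–1.8°, but the outline was ragged and partly hidden. The fin lines and straight side edges showed it was wrong.
- **Clear of the robot:** wrist force is about 0, and the gripper is well away from the vise.
- **Other objects:** none looked moved in the last top view where most of the bench was visible. The arm hid part of the bench, including the attenuator, and I made no separate measurement of each object.
- **Not measured:** the final grip force. From the residual jaw force and the 2.2 mm plate advance I expect about 25–30 N, within the 11–40 N limits.

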